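# Turn a machined plate over with a lifter for its second measurement

## Robot

A 6-joint arm with a two-finger parallel gripper is mounted at the origin on the work surface. World frame = base frame: x ahead of the robot, y to its left, z up, the work surface at z = 0. Lengths are in m, angles in rad, forces in N, time in s.
With the tool pointing down it reaches from about 0.275 to 0.75 m from the base axis. Payload 10.2 kg.
Tool frame: the origin (TCP) lies on the centre line of the jaws, within the pads' length; the fingertips stand r.tip_reach ahead of it and the grasp point (between the pads) lies 11 mm behind it (r.tip_reach is the distance from the TCP to the fingertips, in m); x points along the fingers, y is the direction in which the jaws open and shut, and the axes are right-handed (so a half turn about x gives the same grasp; the last joint's range is limited). The gripper opens to 85 mm and grips with 20 to 120 N. Pads are 22 mm wide; open, the fingers measure 114 mm over their backs; the gripper's body (76 mm by 85 mm) begins 54 mm behind the grasp point. The pads swing forward as they close: fully open they stand 13 mm farther back than shut.
Start: joints at [0.958, 0.313, 1.498, -0, 1.331, -0.223], TCP at [0.2, 0.486, 0.239] pointing down, gripper open.
Joint ranges: [-2.94, 2.94], [-0.97, 2.17], [0.19, 2.56], [-1.23, 4.37], [0.02, 3.11], [-2.88, 2.88]. Speed limits (rad/s): [2.39, 2.39, 3.01, 3.14, 3.14, 3.14].

## Interface

Orientations are given as [roll, pitch, yaw] about the fixed x, y, z axes, in that order (R = Rz(yaw) Ry(pitch) Rx(roll)).
In Python, from rig import read_state, eyes, job, r gives the robot as it stands. The module is installed in compiled form; this text tells all that it offers.
- The arm moves only by the tool move_arm, never from a script. Its argument "rows" is a list of rows, each a list of 4 numbers: the shift along the tool's x, y, z in units of 0.25 m (1.0 is 0.25 m), then the turn about the tool's x in units of pi/4 rad (1.0 is pi/4 rad). A call has 1 to 5 rows; each row is the pose to reach, as a shift and turn from the pose measured when the call began, along the tool's axes at that moment; what a row does not reach only later rows make up. A row lasts 1/10 s, in which the tool goes at most 50 mm and 8.59 degrees, less where a joint would pass 70% of its speed; a pose out of reach is approached as far as the arm can. A call with a number of a shift or a turn outside -1 to 1 is refused whole. A call with a gripper value outside its range is refused whole. "gripper" is the gripper command: -1 is fully open, 1 is shut, values between are in proportion, set as the call begins (left out, the last holds). The fingers move at their own pace and stop on an object; "force" is the grip in N (left out, the last holds). Time passes only in rows, so rows that repeat a pose let the fingers close. It gives the time, the measured TCP pose, the force and the opening at its end, in the units of the state.
- read_state(): the state, without advancing time (a new reading comes with each control period).
- eyes.read_camera(name): name is "side" or "top" or "wrist"; returns a dict with "color" (480x640x3 uint8, red, green, blue), "depth" (480x640 float32, m along the optical axis (not along the pixel's ray), 0 where there is no reading), "intrinsics" (3x3 intrinsics, pixels), "R" (3x3) and "t" (3): a world point X has camera coordinates R X + t. Camera axes: x right, y down, z forward; pixel columns grow to the right and rows downward; lengths in m; the calibration is good to about 2 mm. The wrist camera is an equidistant fisheye: a pixel r from the principal point sees the ray r / f radians off the axis. A picture is of the moment at which its call begins.
- job.finish_job(): hands the job in, once; it reports no verdict.
The state is a dict: "t": time; "q": joint angles; "joint_vel": joint speeds; "effort": joint torques, N m; "ee_pos": TCP position; "tool_rot": TCP orientation; "contact_force": force on the tool from outside, world axes, zero at the start; "moment": the same for the moment, N m; "opening": opening from 0.0 (shut) to 1.0 (fully open).
Only numpy, scipy, OpenCV 4.12 (cv2) and the standard library are available. Lean on these libraries where they do the work, as an engineer would, in place of code of your own. Each camera call takes 0.05 s, during which the arm holds its last target.

## Task

The steel plate on the low step of the turn-over block has been measured on its recessed face. Pick up the lifter by its grip, slide the blade under the plate's overhanging edge and tip the plate over the step onto the higher ledge so that it lies recesses down, then push it square and flush up against the stop bar with the lifter and lay the lifter back flat on its cork mat. Do not touch the plate with the gripper or arm, and leave the bottle, the ring gauge and the wooden case where they are.

Things in the scene. Friction and masses are not known exactly. Their poses are not given: they have to be found in the camera images.
- block: Fixed aluminium turn-over block, 150 long (x) x 90 wide (y), two rubber-faced levels. Origin on the table under the riser between them, midway across; x points from low step to ledge (roughly away from the robot), z up. Low step: x -50 to 0, top 45 above the table. Ledge: x 0 to 90, top at 50. Steel stop bar across the far end: x 90 to 100, top at 62. Nothing stands before x = -50.
- riser (a point): Top edge of the 5 mm riser, middle (block x = 0, z = 50). The plate, tipped up, ends standing on its far end on the low step against the riser; pushed some 10 degrees past upright it falls over by itself and lies on the ledge, its near edge projecting a few mm back over the riser, its far edge some 2 cm short of the stop bar.
- ledge (a point): Centre of the ledge's top face (block x = 45, y = 0, z = 50 mm); axes as the block's.
- plate: Loose flat steel plate, 70 (x) x 50 (y) x 6 (z) mm, 0.1 to 0.2 kg. Origin at its centre. z points out of the face that has a round 30 mm recess and two 9 mm blind holes, all 3 deep; the other face is plain. Starts recessed face up on the low step, x along block x, far edge 1 to 4 mm from the riser, so its near edge overhangs the step's front by about 22 mm.
- lifter: Loose lifter, 0.08 to 0.17 kg: flat steel blade 105 long x 32 wide x 2.5 thick with an upright black grip. Origin on the blade's underside under the grip's middle; x along the blade to its front edge (80 ahead; it ends 25 behind), z up. The grip is 40 long (x) x 14 thick (y), its top 50 above the underside: pinch it across y from above.
- blade_mid (a point): Middle of the blade's underside, 27.5 mm ahead of the lifter's origin.
- blade_tip (a point): Middle of the blade's front edge, on the underside, 80 mm ahead of the lifter's origin.
- mat: Fixed cork mat, 170 (x) x 100 (y) x 3 thick, on the table; origin at the centre of its underside. The lifter starts lying on it, its blade along the mat's x within about 0.15 rad, and belongs back on it.
- cleaner: Bystander: amber bottle, 48 in diameter, 120 tall; origin at the centre of its underside.
- ring_gauge: Bystander: dark steel ring, 60 outside, 28 bore, 18 tall, lying flat; origin at the centre of its underside.
- gauge_case: Bystander: closed wooden case 110 x 70 x 35; origin at the centre of its underside.
Things that resemble listed ones, but are neither listed nor needed, are in the scene too. There is more than one size of the plate; the one meant has the size given above.

How it is judged:
By the outcome, as a careful person would: the job done as asked, in the order asked, and still so for the second after the job is handed in, with the robot touching nothing.
It also fails if it takes over 58 s, if anything falls off the work surface, if the arm or the gripper's body presses on something with over 40 N, if the wrist force passes 120 N, or if a joint passes its speed limit or range.

## Working session

There is one attempt and no reset: what is moved stays moved. The work goes in short steps, Python scripts to look and compute and a tool call to move; the robot and the scene stay as the last step left them, time stands still between calls to the robot, and variables do not carry over. Pictures are saved under pics/ and viewed, and the job is handed in when it is done.

Besides the shell and the picture viewer there is one more tool, called as a command line: name --pt "numbers of a row" for each row, then --argument value for the rest. move_arm: Moves the arm, as the interface text tells. Shifts and turns lie within -1 to 1; 1 stands for 0.25 m of shift or pi/4 rad of turn. Its arguments: {"type":"object","properties":{"rows":{"type":"array","items":{"type":"array","items":{"type":"number","minimum":-1,"maximum":1}}},"gripper":{"type":"number"},"force":{"type":"number"}},"required":["rows"]}

```bash
mkdir -p pics; ls
python3 - <<'E'
from rig import read_state, eyes, job, r
import cv2, json
s=read_state()
print(s, r.tip_reach)
for n in ["side","top","wrist"]:
    c=eyes.read_camera(n)
    cv2.imwrite(f"pics/{n}0.png",c["color"][:,:,::-1])
    print(n,c["intrinsics"].tolist(),c["R"].tolist(),c["t"].tolist())
E
```

```text
pics
{'t': 0.0, 'q': array([ 9.57600919e-01,  3.13457347e-01,  1.49842105e+00, -1.25470401e-06,
        1.33101225e+00, -2.23411189e-01]), 'joint_vel': array([-0.00050868,  0.00057563, -0.00077508,  0.00103377, -0.00048474,
       -0.00085604]), 'effort': array([ 6.50218499e-05, -4.12267399e+01, -2.59744889e+01, -1.78483556e-04,
        4.13499321e-03,  1.78556195e-05]), 'ee_pos': array([0.1993673 , 0.48540897, 0.23873735]), 'tool_rot': array([-1.79326882,  1.56949833, -2.18305274]), 'contact_force': array([-0.00676603, -0.06044641, -0.5060577 ]), 'moment': array([-0.00633641, -0.04034278, -0.00290385]), 'opening': 1.0003788286901945} 0.008
side [[447.3230854342191, 0.0, 321.4119589056633], [0.0, 447.3230854342191, 240.4664085435361], [0.0, 0.0, 1.0]] [[-0.9979896460517708, -0.060629121836524566, -0.018460118060109047], [-0.016180030356295817, 0.5253585216220402, -0.8507271186325105], [0.06127701845823317, -0.8487181707401087, -0.5252833460756521]] [0.5657678052851818, 0.0816741610033691, 1.079095081199722]
top [[513.0418944546907, 0.0, 322.4318949491877], [0.0, 513.0418944546907, 234.59098481052175], [0.0, 0.0, 1.0]] [[-0.021084858930233534, -0.999776355848618, -0.0016330982669431286], [-0.9949912500476777, 0.02114353308519724, -0.09770037531777652], [0.09771305466748739, -0.0004350801449297283, -0.9952145344863167]] [-0.0011455085921821435, 0.5653718681009534, 1.1406405034911862]
wrist [[371.64829954431775, 0.0, 320.6659292830885], [0.0, 371.64829954431775, 240.65390571735338], [0.0, 0.0, 1.0]] [[0.3806949139321457, 0.9247005948173405, -0.0004386919827841177], [0.892029441849356, -0.3671192773329538, 0.2636416338222381], [0.2436285233303472, -0.10075835526143373, -0.9646205971597788]] [-0.5250133275995434, -0.03269883227721477, 0.37744255834189]
```

View pics/top0.png

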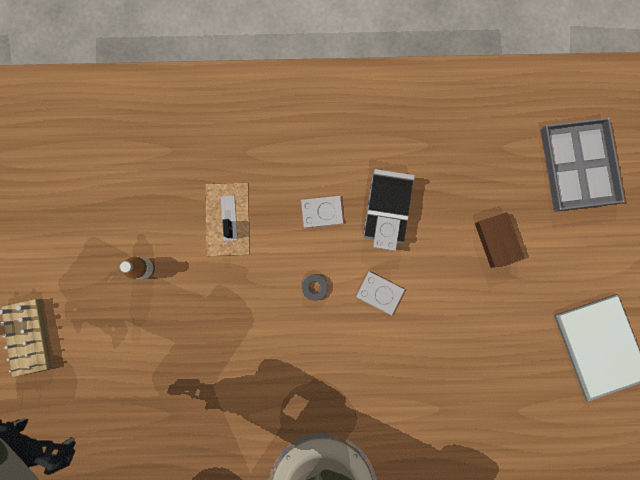

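View pics/side0.png

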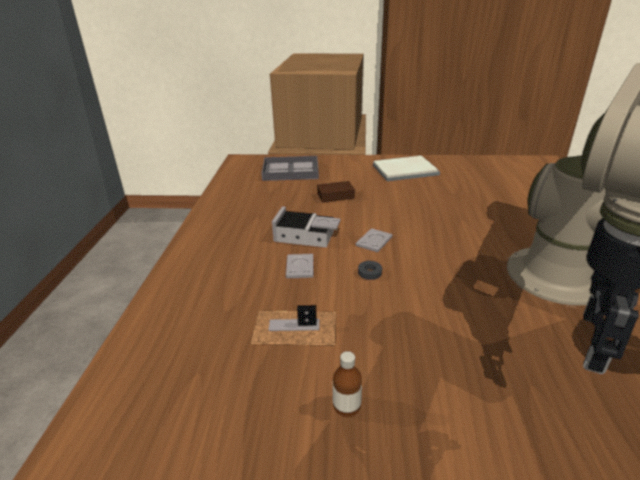

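View pics/wrist0.png

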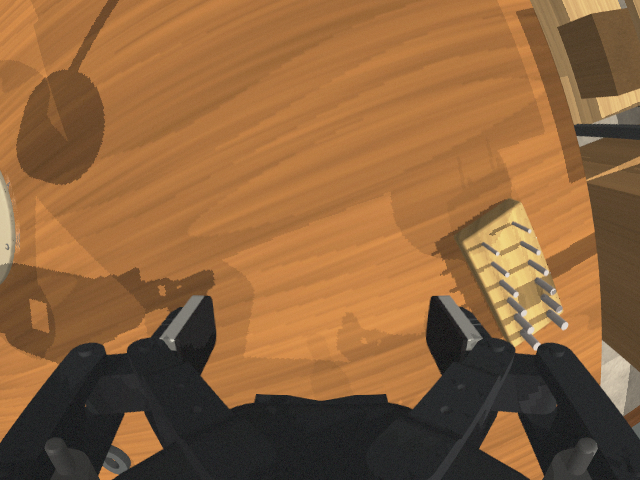

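```bash
cat > h.py <<'E'
import numpy as np, cv2
from rig import read_state, eyes, job, r
from scipy.spatial.transform import Rotation as Ro
def ray(c,uv,z):
    K=c["intrinsics"];R=c["R"];t=c["t"]
    uv=np.atleast_2d(np.asarray(uv,float))
    d=np.c_[(uv[:,0]-K[0,2])/K[0,0],(uv[:,1]-K[1,2])/K[1,1],np.ones(len(uv))]
    C=-R.T@t; D=d@R
    s=(z-C[2])/D[:,2]
    return C+D*s[:,None]
def proj(c,X):
    X=np.atleast_2d(X)@c["R"].T+c["t"]; K=c["intrinsics"]
    return np.c_[K[0,0]*X[:,0]/X[:,2]+K[0,2],K[1,1]*X[:,1]/X[:,2]+K[1,2]]
def crop(c,x0,y0,x1,y1,k,name):
    im=c["color"][y0:y1,x0:x1,::-1]
    cv2.imwrite("pics/"+name,cv2.resize(im,None,fx=k,fy=k,interpolation=cv2.INTER_CUBIC))
def toolR(s): return Ro.from_euler("xyz",s["tool_rot"]).as_matrix()
E
python3 - <<'E'
from h import *
c=eyes.read_camera("top"); np.save("pics/top.npy",c,allow_pickle=True)
crop(c,345,155,445,265,7 if 0 else 5,"blk.png"); crop(c,195,175,265,265,6,"lif.png")
s=eyes.read_camera("side"); np.save("pics/side.npy",s,allow_pickle=True)
crop(s,240,190,400,350,4,"sidec.png")
print(np.round(toolR(read_state()),3))
E
```

```text
[[-0.     0.38   0.925]
 [-0.     0.925 -0.38 ]
 [-1.    -0.001 -0.   ]]
```

View pics/blk.png

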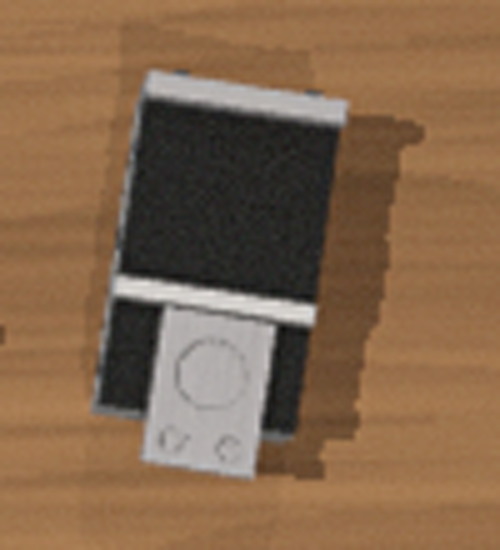

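View pics/lif.png

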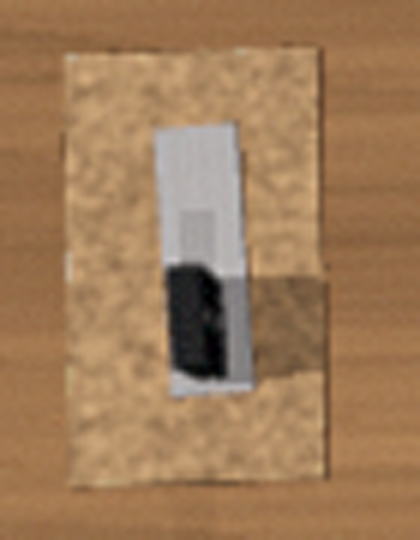

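View pics/sidec.png

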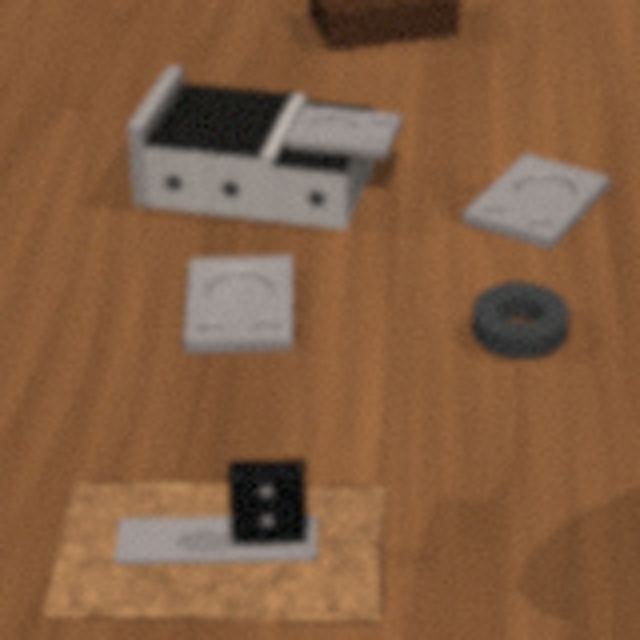

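Run:
```python
from h import *
c=np.load("pics/top.npy",allow_pickle=True).item()
def P(pts,x0,y0,k,z):
    p=(np.array(pts,float)+.5)/k-.5+[x0,y0]; return ray(c,p,z)[:,:2]*1000
def rect(n,q):
    q=np.asarray(q); print(n,np.round(q,1).tolist(),"edges",np.round(np.linalg.norm(np.roll(q,-1,0)-q,axis=1),1),"c",np.round(q.mean(0),1),
     "yaw12", np.round(np.degrees(np.arctan2(*(q[0]-q[3])[::-1])),1),np.round(np.degrees(np.arctan2(*(q[1]-q[2])[::-1])),1))
rect("plate",P([(165,306),(276,324),(253,479),(142,461)],345,155,5,.051))
rect("bar",P([(149,71),(349,100),(344,126),(143,97)],345,155,5,.062))
rect("riser/ledge",P([(142,99),(343,128),(315,326),(112,294)],345,155,5,.05))
rect("step front",P([(112,294),(315,326),(294,440),(93,413)],345,155,5,.045))
rect("blade",P([(155,128),(236,122),(253,388),(171,396)],195,175,6,.0055))
rect("mat",P([(65,52),(322,46),(326,480),(68,487)],195,175,6,.003))
print(ray(c,[(315,287),(140,268),(500,240)],[.018]))
# refine w/ minAreaRect loose plates
for box in [(295,190,350,235),(350,265,410,320)]:
    x0,y0,x1,y1=box; im=c["color"][y0:y1,x0:x1].astype(int); sat=im.max(2)-im.min(2)
    m=((sat<25)&(im.mean(2)>100)).astype(np.uint8)
    ct=max(cv2.findContours(m,0,2)[0],key=cv2.contourArea); b=cv2.boxPoints(cv2.minAreaRect(ct))+[x0,y0]
    rect("loose",ray(c,b,.006)[:,:2]*1000)
```

```text
plate [[602.6, -137.5], [593.4, -186.9], [524.2, -174.2], [533.2, -125.1]] edges [50.2 70.4 49.9 70.4] c [ 563.3 -155.9] yaw12 -10.2 -10.4
bar [[707.3, -132.5], [692.2, -221.4], [680.4, -218.8], [695.5, -129.4]] edges [90.2 12.1 90.6 12.2] c [ 693.9 -175.5] yaw12 -14.5 -12.9
riser/ledge [[697.2, -130.2], [682.0, -220.5], [592.3, -204.5], [608.6, -114.0]] edges [91.5 91.1 91.9 90. ] c [ 645.  -167.3] yaw12 -10.4 -10.1
step front [[609.3, -114.5], [592.9, -205.3], [541.7, -194.0], [555.7, -104.4]] edges [92.3 52.5 90.7 54.6] c [ 574.9 -154.5] yaw12 -10.7 -12.5
blade [[663.3, 223.5], [665.0, 191.9], [560.8, 185.8], [558.3, 217.5]] edges [ 31.6 104.4  31.8 105.2] c [611.9 204.7] yaw12 3.3 3.4
mat [[694.7, 259.2], [694.9, 158.5], [524.7, 158.2], [524.1, 257.8]] edges [100.7 170.2  99.7 170.5] c [609.6 208.4] yaw12 0.5 0.1
[[ 0.44683424  0.00630126  0.018     ]
 [ 0.49839922  0.40489043  0.018     ]
 [ 0.545066   -0.41984353  0.018     ]]
loose [[650.5, 36.3], [658.8, -55.4], [592.6, -61.1], [584.3, 30.2]] edges [92.1 66.5 91.6 66.5] c [621.6 -12.5] yaw12 5.3 4.9
loose [[424.2, -85.5], [481.7, -117.6], [437.1, -199.0], [380.0, -166.6]] edges [65.9 92.8 65.6 92.4] c [ 430.8 -142.2] yaw12 61.4 61.3
```

The plate meant is the one on the low step at top pixel (386,232), which measures 70 x 50. The loose ones at (322,211) and (381,293) measure 92 x 66, so they are decoys. The enlarged crop confirms it: round recess and two holes facing up, near edge overhanging.

```bash
cat >> h.py <<'E'
BY=np.radians(-10.3); BX=np.array([np.cos(BY),np.sin(BY)]); BYv=np.array([-np.sin(BY),np.cos(BY)]); RIS=np.array([.6005,-.1593])
def need(x,y,z,yawdeg):
    s=read_state(); T=toolR(s); d=T.T@(np.array([x,y,z])-s["ee_pos"])/.25
    cur=np.degrees(np.arctan2(T[1,2],T[0,2])); tr=-(((yawdeg-cur)+180)%360-180)/45
    print("t %.2f"%s["t"],"ee",np.round(s["ee_pos"]*1000,1),"yaw %.2f"%cur,"F",np.round(s["contact_force"],1),"op %.3f"%s["opening"],"tilt",np.round(T[2,0],4),"need",np.round(d,4),"turn %.3f"%tr)
def blk(p): d=np.asarray(p)[:2]-RIS; return d@BX,d@BYv
E
python3 -c "
from h import *
need(.5845,.2031,.12,3.35)"
```

```text
t 0.25 ee [199.5 485.5 239.1] yaw -22.33 F [-0.4  0.5 -0.2] op 0.999 tilt -1.0 need [ 0.4762 -0.4594  1.854 ] turn -0.571
```

move_arm --pt "0 -0.05 0.19 -0.12" --pt "0 -0.1 0.38 -0.24" --pt "0 -0.15 0.57 -0.36" --pt "0 -0.2 0.76 -0.48" --pt "0 -0.25 0.95 -0.571" --gripper -1 --force 60

```text
t: 0.75
ee_pos: [0.3967, 0.336, 0.2391]
tool_rot: [-2.128, 1.57, -2.066]
contact_force: [-0.2, 1.4, 0.3]
opening: 1.0
```

```bash
python3 -c "
from h import *
need(.5845,.2031,.12,3.35)"
```

```text
t 0.75 ee [396.7 336.  239.1] yaw 3.57 F [-0.2  1.4  0.3] op 1.000 tilt -1.0 need [ 0.4765 -0.5772  0.7168] turn 0.005
```

move_arm --pt "0.1 -0.12 0.14 0" --pt "0.2 -0.24 0.28 0" --pt "0.3 -0.36 0.42 0" --pt "0.4 -0.48 0.56 0.005" --pt "0.4 -0.577 0.717 0.005"

```text
t: 1.25
ee_pos: [0.5788, 0.2048, 0.1368]
tool_rot: [-3.018, 1.565, -2.96]
contact_force: [0.1, 1.2, -0.0]
opening: 0.996
```

move_arm --pt "0 0 0 0"

```text
t: 1.35
ee_pos: [0.5821, 0.2011, 0.135]
tool_rot: [-2.881, 1.565, -2.828]
contact_force: [0.3, 0.1, 0.7]
opening: 0.996
```

```bash
python3 -c "
from h import *
need(.5845,.2031,.12,3.35)
c=eyes.read_camera('wrist');cv2.imwrite('pics/w1.png',c['color'][:,:,::-1])
# predicted fisheye pixels of blade corners
import math
K=c['intrinsics']
def fe(X):
    p=c['R']@X+c['t'];th=math.atan2(math.hypot(p[0],p[1]),p[2]);ph=math.atan2(p[1],p[0]);return K[0,2]+K[0,0]*th*math.cos(ph),K[1,2]+K[0,0]*th*math.sin(ph)
im=c['color'][:,:,::-1].copy()
o=np.array([.5845,.2031]);a=np.radians(3.35);e=np.array([np.cos(a),np.sin(a)]);f=np.array([-e[1],e[0]])
for x in(80,-25):
  for y in(16,-16): cv2.circle(im,tuple(int(v) for v in fe(np.r_[o+e*x/1e3+f*y/1e3,.0055])),3,(0,0,255),1)
for x in(20,-20):
  for y in(7,-7): cv2.circle(im,tuple(int(v) for v in fe(np.r_[o+e*x/1e3+f*y/1e3,.053])),3,(0,255,0),1)
cv2.imwrite('pics/w1.png',im)
"
```

```text
t 1.35 ee [582.1 201.1 135. ] yaw 3.07 F [0.3 0.1 0.7] op 0.996 tilt -1.0 need [0.0601 0.0074 0.0103] turn -0.006
```

View pics/w1.png

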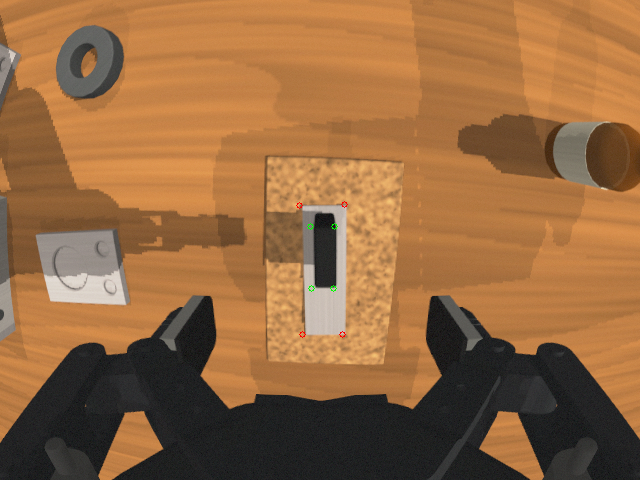

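Wrist view: blade at u 303–347, v 205–335, grip at u 315–336, v 213–288, about 1–2 mm from prediction. The bottle at (600,155) is clear. I'll descend straight down onto the grip.

```bash
python3 -c "
from h import *
need(.5845,.2040,.02,3.35)"
```

```text
t 1.40 ee [580.  202.7 134.9] yaw 3.15 F [-1.6  0.1 -0.4] op 0.998 tilt -1.0 need [0.4596 0.0047 0.0219] turn -0.005
```

move_arm --pt "0.1 0.004 0.014 -0.005" --pt "0.2 0.004 0.014 -0.005" --pt "0.3 0.004 0.014 -0.005" --pt "0.38 0.004 0.014 -0.005" --pt "0.42 0.004 0.014 -0.005"

```text
t: 1.9
ee_pos: [0.5812, 0.2044, 0.0285]
tool_rot: [-3.028, 1.56, -2.968]
contact_force: [0.1, 0.4, -0.6]
opening: 0.998
```

```bash
python3 -c "
from h import *
need(.5845,.2040,.02,3.35)"
```

```text
t 1.90 ee [581.2 204.4  28.5] yaw 3.43 F [ 0.1  0.4 -0.6] op 0.998 tilt -0.9999 need [ 0.0338 -0.0022  0.0135] turn 0.002
```

move_arm --pt "0.02 0 0.01 0" --pt "0.034 0 0.012 0" --pt "0.034 0 0.012 0"

```text
t: 2.2
ee_pos: [0.5843, 0.2048, 0.0204]
tool_rot: [-3.028, 1.561, -2.968]
contact_force: [-0.3, 0.6, 0.0]
opening: 0.996
```

move_arm --pt "0 0 0 0" --pt "0 0 0 0" --pt "0 0 0 0" --pt "0 0 0 0" --pt "0 0 0 0" --gripper 1 --force 80

```text
t: 2.7
ee_pos: [0.5844, 0.2047, 0.0206]
tool_rot: [-3.018, 1.561, -2.958]
contact_force: [-6.9, -0.9, 14.1]
opening: 0.154
```

move_arm --pt "0 0 0 0" --pt "0 0 0 0" --pt "0 0 0 0" --pt "0 0 0 0" --pt "0 0 0 0"

```text
t: 3.2
ee_pos: [0.5844, 0.2047, 0.0206]
tool_rot: [-3.016, 1.561, -2.956]
contact_force: [-0.2, -0.4, 1.8]
opening: 0.156
```

```bash
python3 -c "
from h import *
need(.5845,.2040,.02,3.35); need(.5845,.2040,.02,3.35)"
```

```text
t 3.20 ee [584.4 204.7  20.6] yaw 3.44 F [-0.2 -0.4  1.8] op 0.156 tilt -1.0 need [ 0.0026 -0.0027  0.0004] turn 0.002
t 3.20 ee [584.4 204.7  20.6] yaw 3.44 F [-0.2 -0.4  1.8] op 0.156 tilt -1.0 need [ 0.0026 -0.0027  0.0004] turn 0.002
```

Gripped (opening 0.156, about 13 mm). Lifting, then carrying.

move_arm --pt "-0.06 0 0 0" --pt "-0.2 0 0 0" --pt "-0.35 0 0 0" --pt "-0.5 0 0 0" --pt "-0.5 0 0 0"

```text
t: 3.7
ee_pos: [0.5878, 0.2054, 0.1522]
tool_rot: [-0.194, 1.57, -0.133]
contact_force: [-0.2, 0.4, -1.4]
opening: 0.149
```

```bash
python3 -c "
from h import *
p=RIS+BX*-.180+BYv*-.0033
need(p[0],p[1],.145,-10.3); need(p[0],p[1],.056,-10.3)"
```

```text
t 3.70 ee [587.8 205.4 152.2] yaw 3.45 F [-0.2  0.4 -1.4] op 0.149 tilt -1.0 need [ 0.0285 -1.3008 -0.7395] turn 0.306
t 3.70 ee [587.8 205.4 152.2] yaw 3.45 F [-0.2  0.4 -1.4] op 0.149 tilt -1.0 need [ 0.3845 -1.3007 -0.7398] turn 0.306
```

move_arm --pt "0 -0.13 -0.08 0.03" --pt "0 -0.28 -0.18 0.06" --pt "0 -0.43 -0.28 0.1" --pt "0 -0.58 -0.38 0.13" --pt "0 -0.72 -0.45 0.16"

```text
t: 4.2
ee_pos: [0.4845, 0.0178, 0.1522]
tool_rot: [-0.106, 1.57, -0.172]
contact_force: [1.2, -0.1, -1.2]
opening: 0.154
```

```bash
python3 -c "
from h import *
p=RIS+BX*-.180+BYv*-.0033
need(p[0],p[1],.145,-10.3)"
```

```text
t 4.20 ee [484.5  17.8 152.2] yaw -3.80 F [ 1.2 -0.1 -1.2] op 0.154 tilt -1.0 need [ 0.0289 -0.6075 -0.2072] turn 0.144
```

move_arm --pt "0 -0.13 -0.05 0.03" --pt "0 -0.27 -0.1 0.06" --pt "0.01 -0.41 -0.14 0.1" --pt "0.02 -0.54 -0.19 0.144" --pt "0.028 -0.607 -0.207 0.144"

```text
t: 4.7
ee_pos: [0.4216, -0.132, 0.1453]
tool_rot: [-1.139, 1.571, -1.322]
contact_force: [0.1, -0.4, -1.5]
opening: 0.15
```

move_arm --pt "0 0 0 0" --pt "0 0 0 0"

```text
t: 4.9
ee_pos: [0.4215, -0.1318, 0.1453]
tool_rot: [2.218, 1.571, 2.035]
contact_force: [0.6, -0.9, -1.6]
opening: 0.154
```

```bash
python3 -c "
from h import *
p=RIS+BX*-.180+BYv*-.0033
need(p[0],p[1],.145,-10.3)
c=eyes.read_camera('top'); np.save('pics/top2.npy',c,allow_pickle=True)
s=eyes.read_camera('side'); np.save('pics/side2.npy',s,allow_pickle=True)
crop(c,340,160,460,300,4,'t2.png'); crop(s,260,140,420,260,5,'s2.png')
c=eyes.read_camera('wrist');cv2.imwrite('pics/w2.png',c['color'][:,:,::-1])
"
```

```text
t 4.90 ee [ 421.5 -131.8  145.3] yaw -10.49 F [ 0.6 -0.9 -1.6] op 0.154 tilt -1.0 need [0.0013 0.0065 0.0041] turn -0.004
```

View pics/t2.png

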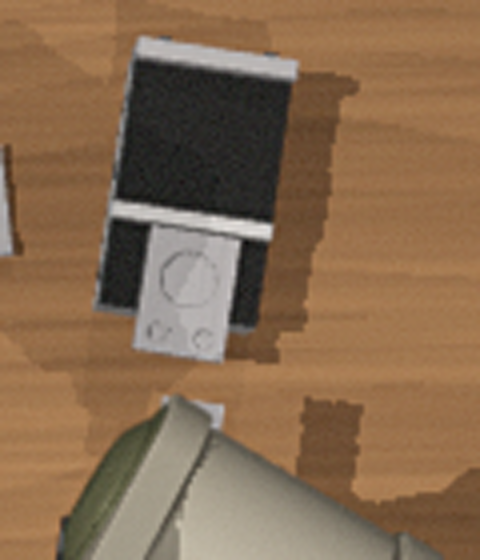

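View pics/s2.png

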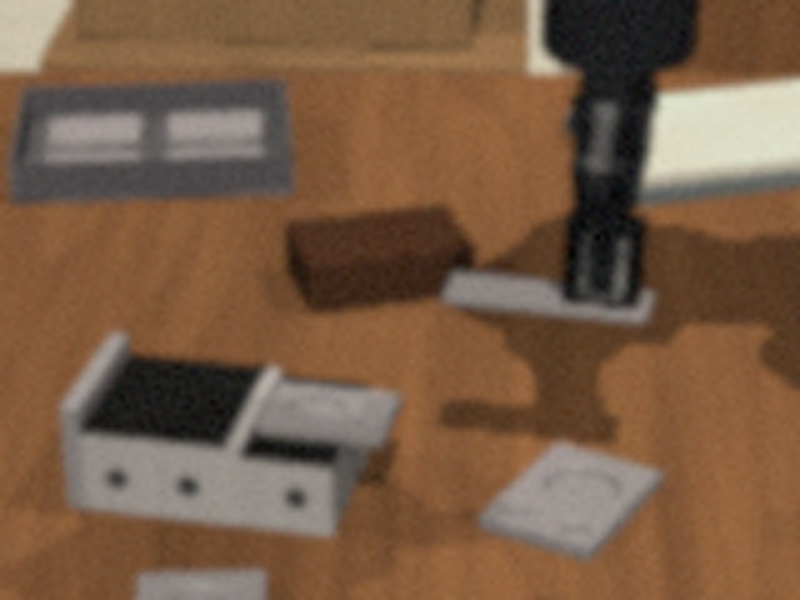

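View pics/w2.png

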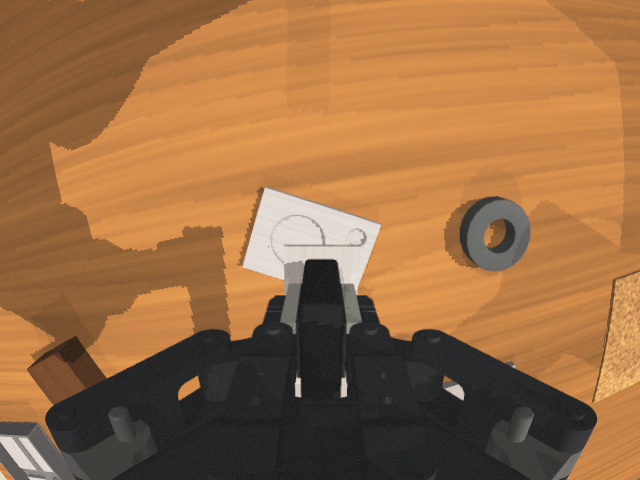

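```bash
python3 -c "
from h import *
t=np.load('pics/top2.npy',allow_pickle=True).item(); s=np.load('pics/side2.npy',allow_pickle=True).item()
ee=np.array([.4215,-.1318,.1453]);z=ee[2]-.0151
for a in (80,-25):
  for b in (16,-16):
    X=np.r_[ee[:2]+BX*a/1e3+BYv*b/1e3,z]
    X2=X-[0,0,.0025]
    f=lambda c,X,x0,y0,k: np.round((proj(c,X)[0]+.5-[x0,y0])*k-.5,0)
    print(a,b,'top',f(t,X,340,160,4),'side',f(s,X,260,140,5),f(s,X2,260,140,5))
"
```

```text
80 16 top [160. 395.] side [443. 299.] [443. 303.]
80 -16 top [222. 405.] side [455. 272.] [455. 277.]
-25 16 top [130. 598.] side [648. 318.] [648. 322.]
-25 -16 top [192. 608.] side [655. 290.] [655. 295.]
```

Blade seen level and within 1 mm of prediction in both views: tip corners at (163,395) and (224,404) in the top crop, (443,303) in the side crop. I'll descend in front of the block to below the overhang.

move_arm --pt "0.12 0.006 0 -0.004" --pt "0.24 0.006 0 -0.004" --pt "0.33 0.006 0 -0.004" --pt "0.37 0.006 0 -0.004" --pt "0.37 0.006 0 -0.004"

```text
t: 5.55
ee_pos: [0.422, -0.129, 0.0522]
tool_rot: [2.742, 1.569, 2.565]
contact_force: [0.3, 0.2, -0.6]
opening: 0.153
```

```bash
python3 -c "
from h import *
p=RIS+BX*-.136+BYv*-.0033
need(p[0],p[1],.0526,-10.3)"
```

```text
t 5.55 ee [ 422.  -129.    52.2] yaw -10.13 F [ 0.3  0.2 -0.6] op 0.153 tilt -1.0 need [-0.0019 -0.0054  0.1803] turn 0.004
```

move_arm --pt "0 -0.005 0.06 0.004" --pt "0 -0.005 0.12 0.004" --pt "0 -0.005 0.16 0.004" --pt "0 -0.005 0.18 0.004" --pt "0 -0.005 0.18 0.004"

```text
t: 6.05
ee_pos: [0.4665, -0.1381, 0.0525]
tool_rot: [2.707, 1.57, 2.527]
contact_force: [-1.0, -0.2, -1.1]
opening: 0.155
```

```bash
python3 -c "
from h import *
p=RIS+BX*-.136+BYv*-.0033
need(p[0],p[1],.0526,-10.3)
s=eyes.read_camera('side'); crop(s,270,180,390,260,6,'s3.png')
"
```

```text
t 6.05 ee [ 466.5 -138.1   52.5] yaw -10.29 F [-1.  -0.2 -1.1] op 0.155 tilt -1.0 need [-0.0003 -0.0007 -0.0014] turn 0.000
```

View pics/s3.png

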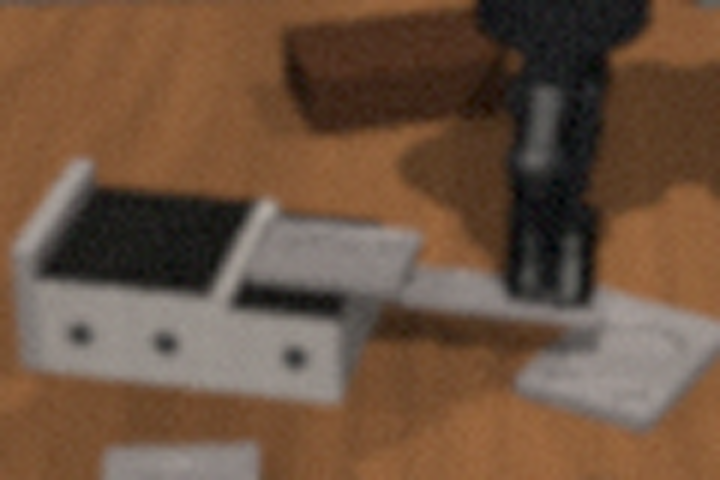

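Side view: blade from the grip at (560,280) reaching under the plate's overhang at (400,290), with a gap below the plate. Starting the lift along the arc.

move_arm --pt "-0.02 0 0 0" --pt "-0.035 0 0.002 0" --pt "-0.05 0 0.005 0" --pt "-0.067 0 0.009 0" --pt "-0.085 0 0.013 0"

```text
t: 6.6
ee_pos: [0.469, -0.1385, 0.0739]
tool_rot: [2.818, 1.569, 2.638]
contact_force: [-1.5, -0.2, -2.6]
opening: 0.154
```

```bash
python3 -c "
from h import *
s=read_state(); x,y=blk(s['ee_pos']); print('tip x %.1f y %.1f topz %.1f'%(x*1e3+80,y*1e3,s['ee_pos'][2]*1e3-15.1), s['contact_force'],s['moment'])
s=eyes.read_camera('side'); crop(s,270,180,390,260,6,'s4.png')
"
```

```text
tip x -53.1 y -3.1 topz 58.8 [-1.48744773 -0.1628303  -2.62534249] [-0.01542004  0.31330703 -0.03744345]
```

View pics/s4.png

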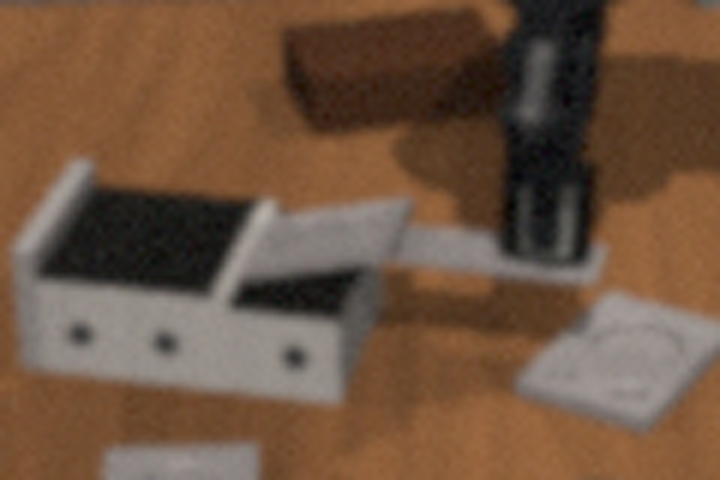

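move_arm --pt "-0.024 0 0.007 0" --pt "-0.051 0 0.017 0" --pt "-0.075 0 0.03 0" --pt "-0.095 0 0.046 0" --pt "-0.112 0 0.063 0"

```text
t: 7.15
ee_pos: [0.4855, -0.1417, 0.1031]
tool_rot: [2.744, 1.57, 2.565]
contact_force: [-1.6, 0.7, -1.8]
opening: 0.152
```

```bash
python3 -c "
from h import *
s=read_state(); x,y=blk(s['ee_pos']); print('tip x %.1f y %.1f topz %.1f'%(x*1e3+80,y*1e3,s['ee_pos'][2]*1e3-15.1), s['contact_force'],s['moment'])
s=eyes.read_camera('side'); crop(s,270,180,390,260,6,'s5.png')
"
```

```text
tip x -36.3 y -3.2 topz 88.0 [-1.553569    0.67566701 -1.7854652 ] [ 0.04347867  0.23003734 -0.00288874]
```

View pics/s5.png

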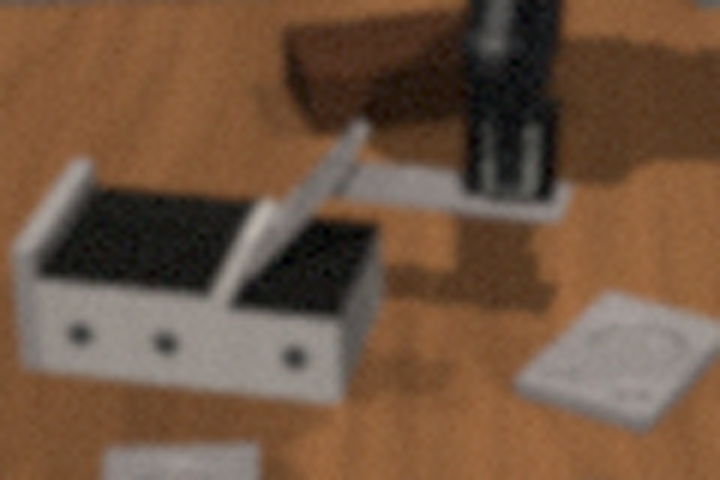

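move_arm --pt "-0.012 0 0.018 0" --pt "-0.023 0 0.043 0" --pt "-0.03 0 0.067 0" --pt "-0.034 0 0.085 0" --pt "-0.034 0 0.1 0"

```text
t: 7.7
ee_pos: [0.5114, -0.1466, 0.1123]
tool_rot: [-0.25, 1.569, -0.429]
contact_force: [-0.1, -0.0, -1.6]
opening: 0.148
```

```bash
python3 -c "
from h import *
s=read_state(); x,y=blk(s['ee_pos']); print('tip x %.1f y %.1f topz %.1f'%(x*1e3+80,y*1e3,s['ee_pos'][2]*1e3-15.1), s['contact_force'],s['moment'])
s=eyes.read_camera('side'); crop(s,270,180,390,260,6,'s6.png')
"
```

```text
tip x -9.9 y -3.4 topz 97.2 [-0.08995989 -0.04183739 -1.62266169] [ 0.03466172  0.0217054  -0.03091269]
```

View pics/s6.png

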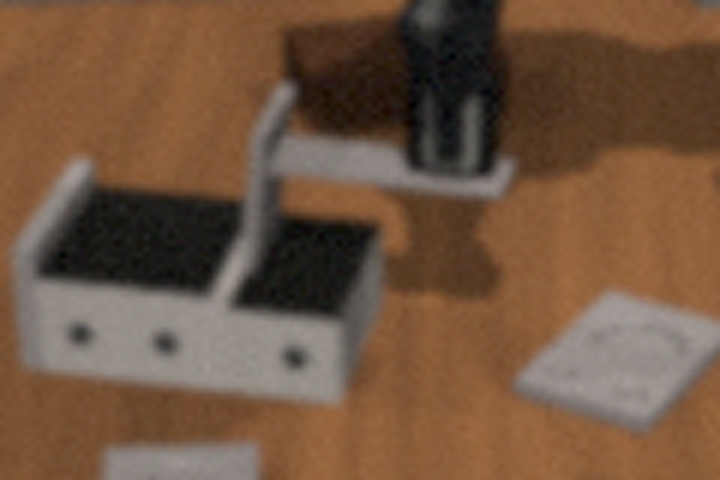

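move_arm --pt "0 0 0.012 0" --pt "0 0 0.024 0" --pt "0 0 0.036 0" --pt "0.002 0 0.048 0" --pt "0.004 0 0.06 0"

```text
t: 8.25
ee_pos: [0.5267, -0.1494, 0.1112]
tool_rot: [-0.215, 1.569, -0.395]
contact_force: [-0.1, -0.3, -1.6]
opening: 0.151
```

```bash
python3 -c "
from h import *
s=read_state(); x,y=blk(s['ee_pos']); print('tip x %.1f y %.1f topz %.1f'%(x*1e3+80,y*1e3,s['ee_pos'][2]*1e3-15.1), s['contact_force'],s['moment'])
s=eyes.read_camera('side'); crop(s,270,180,390,260,6,'s7.png')
"
```

```text
tip x 5.6 y -3.4 topz 96.1 [-0.05239707 -0.2976863  -1.57527139] [0.03044599 0.01066707 0.02403984]
```

View pics/s7.png

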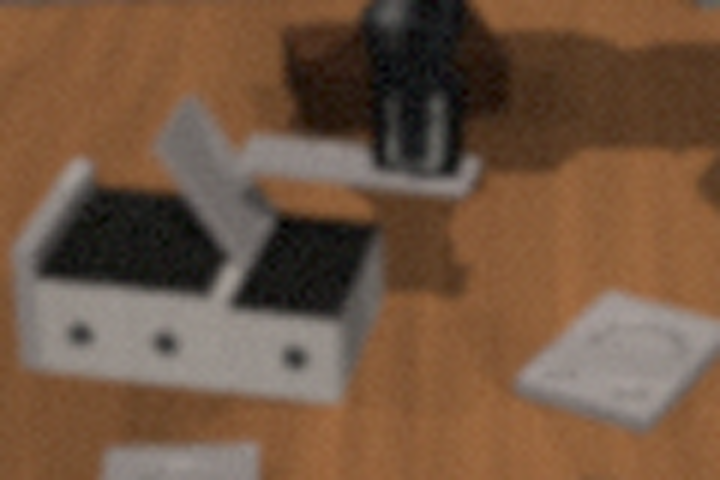

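It's falling by itself. I'll retreat back with the blade at the same height.

move_arm --pt "0 0 -0.04 0" --pt "0 0 -0.08 0" --pt "0 0 -0.12 0" --pt "0 0 -0.16 0" --pt "0 0 -0.16 0"

```text
t: 8.8
ee_pos: [0.4864, -0.142, 0.1111]
tool_rot: [-0.167, 1.57, -0.347]
contact_force: [-0.6, 0.7, -1.5]
opening: 0.153
```

```bash
python3 -c "
from h import *
s=read_state(); x,y=blk(s['ee_pos']); print('tip x %.1f y %.1f topz %.1f'%(x*1e3+80,y*1e3,s['ee_pos'][2]*1e3-15.1), s['contact_force'],s['moment'])
s=eyes.read_camera('side'); crop(s,270,180,390,260,6,'s8.png')
s=eyes.read_camera('top'); crop(s,345,155,445,265,5,'t8.png'); np.save('pics/t8.npy',s,allow_pickle=True)
"
```

```text
tip x -35.3 y -3.4 topz 96.0 [-0.56544337  0.6535423  -1.46036869] [ 0.09338496 -0.00681799  0.00137641]
```

View pics/s8.png

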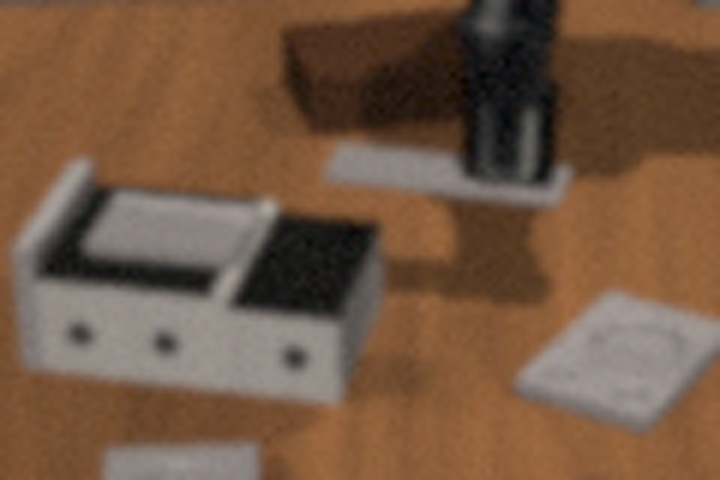

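View pics/t8.png

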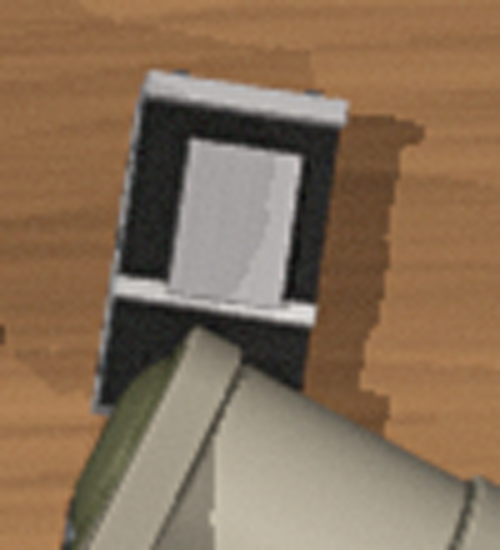

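Run:
```python
from h import *
c=np.load("pics/t8.npy",allow_pickle=True).item()
p=(np.array([(190,138),(302,155),(281,307),(168,290)],float)+.5)/5-.5+[345,155]
q=ray(c,p,.056)[:,:2]
for v in q: print(np.round(np.array(blk(v))*1e3,1))
# bar front bottom line
p=(np.array([(142,99),(343,128)],float)+.5)/5-.5+[345,155]
for v in ray(c,p,.062)[:,:2]: print("bar front", np.round(np.array(blk(v))*1e3,1))
need(*(RIS+BX*-.096+BYv*-.0033),.0711,-10.3)
```

```text
[74.4 22.4]
[ 74.6 -28.3]
[  5.1 -28.9]
[ 4.7 22. ]
bar front [87.2 46.7]
bar front [ 88.3 -43.9]
t 8.90 ee [ 487.7 -142.4  111.3] yaw -10.31 F [ 0.  -0.7 -2.3] op 0.150 tilt -1.0 need [0.1608 0.0012 0.0718] turn -0.000
```

The plate is on the ledge, plain side up and square, with about 13 mm left to the stop bar. I'll lower the blade behind it to plate mid-height (underside about 52 mm) and push.

move_arm --pt "0.05 0 0 0" --pt "0.1 0 0 0" --pt "0.14 0 0 0" --pt "0.166 0 0 0" --pt "0.166 0 0 0"

```text
t: 9.4
ee_pos: [0.4873, -0.1422, 0.0685]
tool_rot: [0.362, 1.57, 0.182]
contact_force: [0.8, -0.1, -0.9]
opening: 0.152
```

Run:
```python
from h import *
need(*(RIS+BX*-.080+BYv*-.0033),.0696,-10.3)
s=eyes.read_camera('side'); crop(s,270,180,390,260,6,'s9.png')
```

```text
t 9.40 ee [ 487.3 -142.2   68.5] yaw -10.31 F [ 0.8 -0.1 -0.9] op 0.152 tilt -1.0 need [-0.0042  0.0005  0.1377] turn -0.000
```

View pics/s9.png

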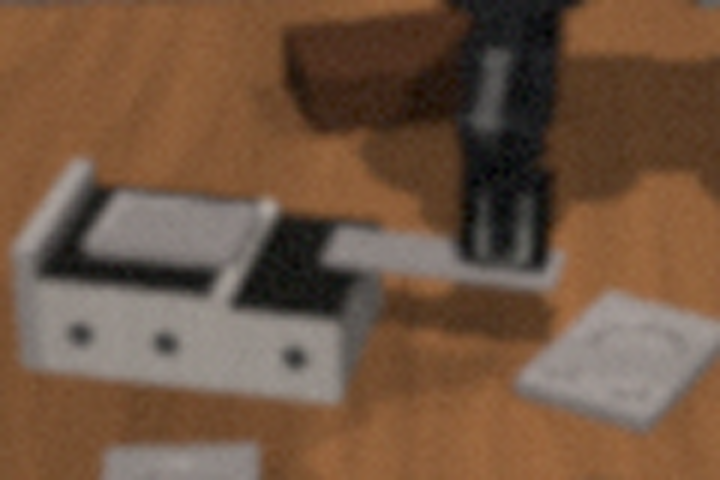

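move_arm --pt "-0.006 0 0.03 0" --pt "-0.006 0 0.06 0" --pt "-0.006 0 0.09 0" --pt "-0.006 0 0.12 0" --pt "-0.006 0 0.14 0"

```text
t: 9.95
ee_pos: [0.5229, -0.1488, 0.0709]
tool_rot: [-0.17, 1.569, -0.35]
contact_force: [0.2, -0.2, -1.1]
opening: 0.155
```

Run:
```python
from h import *
need(*(RIS+BX*-.062+BYv*-.0033),.0696,-10.3)
```

```text
t 9.95 ee [ 522.9 -148.8   70.9] yaw -10.29 F [ 0.2 -0.2 -1.1] op 0.155 tilt -1.0 need [0.0052 0.0009 0.0649] turn 0.000
```

move_arm --pt "0.006 0 0 0" --pt "0.006 0 0.012 0" --pt "0.006 0 0.024 0" --pt "0.006 0 0.036 0" --pt "0.006 0 0.048 0"

```text
t: 10.45
ee_pos: [0.5348, -0.1509, 0.0693]
tool_rot: [-0.155, 1.569, -0.335]
contact_force: [0.1, -0.4, -2.6]
opening: 0.155
```

Run:
```python
from h import *
need(*(RIS+BX*-.062+BYv*-.0033),.0696,-10.3)
s=eyes.read_camera('side'); crop(s,270,180,390,260,6,'s10.png')
```

```text
t 10.45 ee [ 534.8 -150.9   69.3] yaw -10.30 F [ 0.1 -0.4 -2.6] op 0.155 tilt -1.0 need [-0.001   0.0009  0.0165] turn 0.000
```

View pics/s10.png

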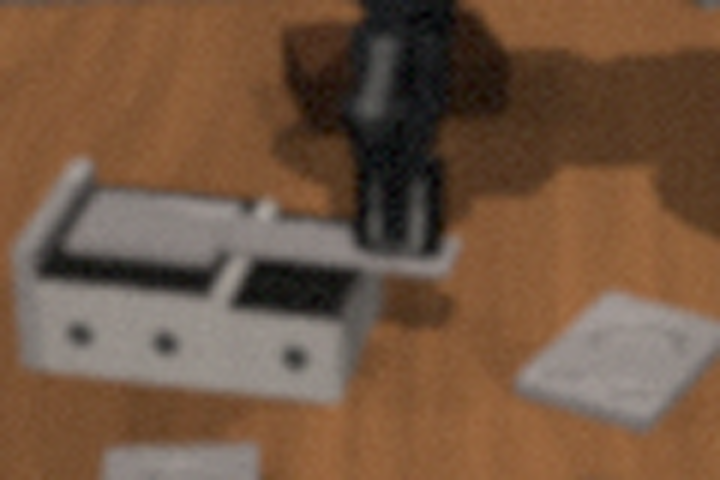

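The plate moves with the blade, and about 4–5 mm remain. Finishing in 1 mm steps.

move_arm --pt "0 0 0.004 0" --pt "0 0 0.008 0" --pt "0 0 0.012 0" --pt "0 0 0.015 0" --pt "0 0 0.015 0"

```text
t: 11.0
ee_pos: [0.539, -0.1518, 0.0694]
tool_rot: [-0.169, 1.568, -0.349]
contact_force: [-1.1, 0.5, -1.3]
opening: 0.153
```

Run:
```python
from h import *
need(*(RIS+BX*-.062+BYv*-.0033),.0696,-10.3)
```

```text
t 11.00 ee [ 539.  -151.8   69.4] yaw -10.30 F [-1.1  0.5 -1.3] op 0.153 tilt -1.0 need [-0.0007  0.0012 -0.0006] turn -0.000
```

move_arm --pt "0 0 0.004 0" --pt "0 0 0.006 0" --pt "0 0 0.006 0"

```text
t: 11.3
ee_pos: [0.5406, -0.1521, 0.0694]
tool_rot: [-0.172, 1.568, -0.352]
contact_force: [-0.5, 0.6, -2.2]
opening: 0.153
```

Run:
```python
from h import *
need(*(RIS+BX*-.062+BYv*-.0033),.0696,-10.3)
```

```text
t 11.30 ee [ 540.6 -152.1   69.4] yaw -10.30 F [-0.5  0.6 -2.2] op 0.153 tilt -1.0 need [-0.0007  0.0013 -0.007 ] turn -0.000
```

move_arm --pt "0 0 0.003 0" --pt "0 0 0.005 0" --pt "0 0 0.005 0"

```text
t: 11.6
ee_pos: [0.5415, -0.1522, 0.0694]
tool_rot: [-0.218, 1.569, -0.398]
contact_force: [-5.0, 0.9, 1.7]
opening: 0.157
```

Run:
```python
from h import *
need(*(RIS+BX*-.062+BYv*-.0033),.0696,-10.3)
s=eyes.read_camera('side'); crop(s,270,180,390,260,6,'s11.png')
c=eyes.read_camera('top'); crop(c,345,155,445,265,5,'t11.png')
```

```text
t 11.60 ee [ 541.5 -152.2   69.4] yaw -10.30 F [-5.   0.9  1.7] op 0.157 tilt -1.0 need [-0.0007  0.0012 -0.0108] turn 0.000
```

View pics/s11.png

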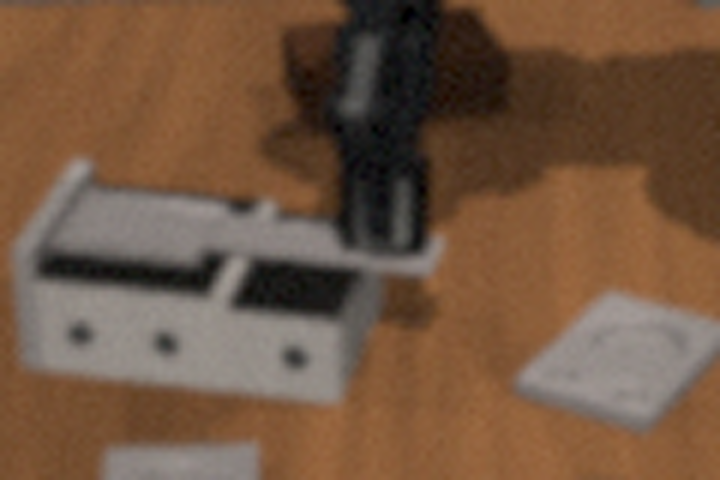

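View pics/t11.png

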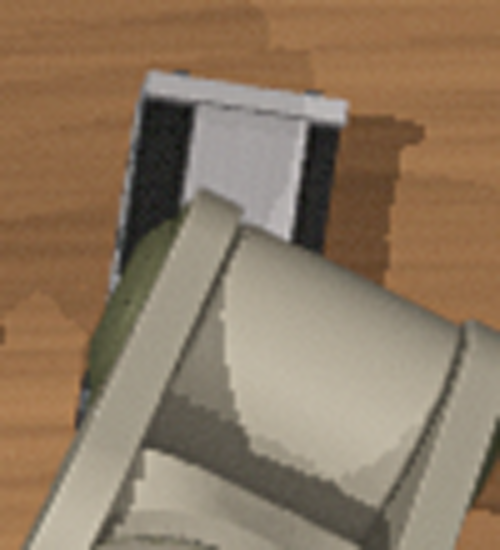

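Contact with the bar (5 N). I'll press slightly further to square it.

move_arm --pt "0 0 0.002 0" --pt "0 0 0.004 0" --pt "0 0 0.004 0" --pt "0 0 0.004 0"

```text
t: 12.1
ee_pos: [0.5416, -0.1522, 0.0695]
tool_rot: [-2.903, 1.57, -3.083]
contact_force: [-9.4, 0.6, 4.1]
opening: 0.156
```

move_arm --pt "0 0 -0.02 0" --pt "0 0 -0.08 0" --pt "0 0 -0.18 0" --pt "0 0 -0.3 0" --pt "0 0 -0.4 0"

```text
t: 12.6
ee_pos: [0.4422, -0.1341, 0.0696]
tool_rot: [-0.661, 1.57, -0.841]
contact_force: [-0.3, -0.2, -0.9]
opening: 0.155
```

Run:
```python
from h import *
need(.4215,-.1318,.15,-10.3)
s=eyes.read_camera('side'); crop(s,270,180,390,260,6,'s12.png')
c=eyes.read_camera('top'); crop(c,345,155,445,265,5,'t12.png'); np.save('pics/t12.npy',c,allow_pickle=True)
```

```text
t 12.60 ee [ 442.2 -134.1   69.6] yaw -10.29 F [-0.3 -0.2 -0.9] op 0.155 tilt -1.0 need [-0.3218 -0.006  -0.0829] turn 0.000
```

View pics/s12.png

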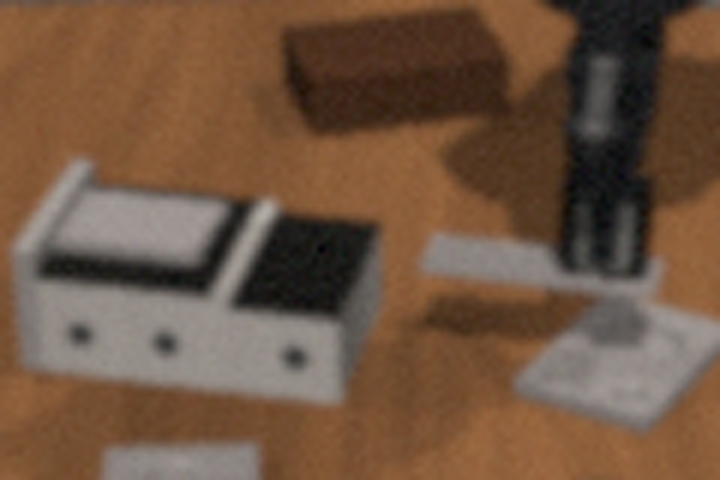

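View pics/t12.png

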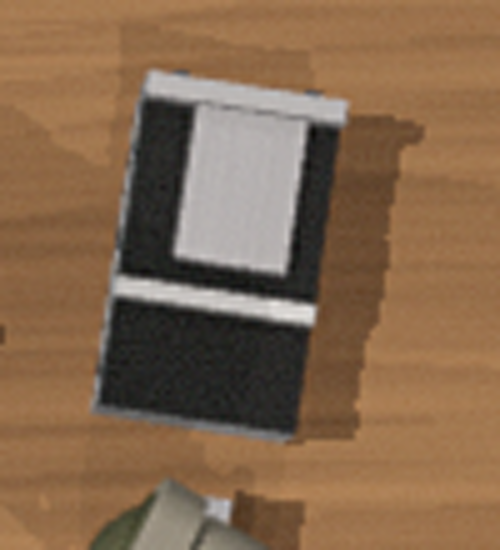

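Seen from above, the plate lies plain side up, with its far edge flush along the bar from (195,104) to (308,121) and no gap. Now returning the lifter.

move_arm --pt "-0.1 0 -0.02 0" --pt "-0.2 0 -0.05 0" --pt "-0.3 0 -0.08 0" --pt "-0.34 0.08 -0.08 0" --pt "-0.34 0.2 -0.05 0"

```text
t: 13.2
ee_pos: [0.4392, -0.0829, 0.1566]
tool_rot: [-0.287, 1.567, -0.469]
contact_force: [0.7, -0.1, -2.1]
opening: 0.152
```

Run:
```python
from h import *
need(.582,.207,.15,1.5)
```

```text
t 13.20 ee [439.2 -82.9 156.6] yaw -10.46 F [ 0.7 -0.1 -2.1] op 0.152 tilt -1.0 need [0.0262 1.2442 0.3508] turn -0.266
```

move_arm --pt "0 0.12 0.03 -0.03" --pt "0 0.27 0.08 -0.06" --pt "0 0.42 0.12 -0.1" --pt "0 0.57 0.16 -0.13" --pt "0 0.72 0.2 -0.16"

```text
t: 13.7
ee_pos: [0.5224, 0.0867, 0.1568]
tool_rot: [-0.233, 1.565, -0.289]
contact_force: [0.8, -1.4, -0.9]
opening: 0.153
```

Run:
```python
from h import *
need(.582,.207,.15,1.5)
```

```text
t 13.70 ee [522.4  86.7 156.8] yaw -3.20 F [ 0.8 -1.4 -0.9] op 0.153 tilt -1.0 need [0.0279 0.4937 0.2109] turn -0.105
```

move_arm --pt "0 0.13 0.05 -0.03" --pt "0 0.27 0.11 -0.06" --pt "0.02 0.4 0.17 -0.105" --pt "0.02 0.49 0.21 -0.105" --pt "0.02 0.494 0.211 -0.105"

```text
t: 14.2
ee_pos: [0.5831, 0.2098, 0.1515]
tool_rot: [-0.119, 1.563, -0.09]
contact_force: [-0.8, -0.0, -1.1]
opening: 0.156
```

move_arm --pt "0.12 0 0 0" --pt "0.25 0 0 0" --pt "0.37 0 0 0" --pt "0.44 0 0 0" --pt "0.44 0 0 0"

```text
t: 14.7
ee_pos: [0.5828, 0.2091, 0.0391]
tool_rot: [-0.383, 1.567, -0.355]
contact_force: [-0.1, 1.4, -1.8]
opening: 0.153
```

Run:
```python
from h import *
need(.582,.207,.0206,1.5)
s=eyes.read_camera('side'); crop(s,240,270,350,350,6,'s13.png')
```

```text
t 14.70 ee [582.8 209.1  39.1] yaw 1.64 F [-0.1  1.4 -1.8] op 0.153 tilt -1.0 need [ 0.0741 -0.0081 -0.0037] turn 0.003
```

View pics/s13.png

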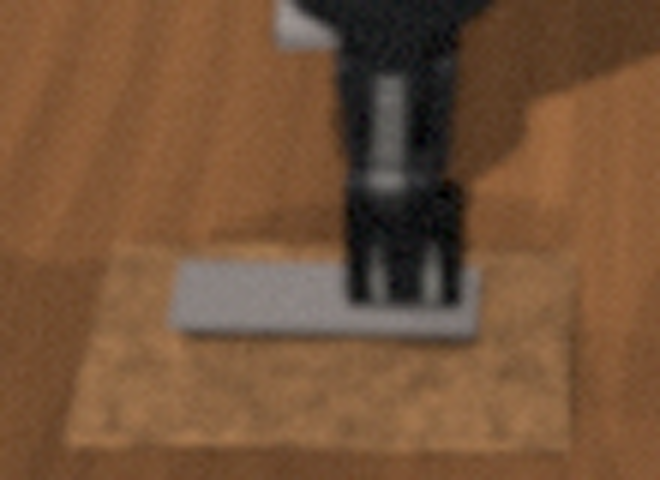

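move_arm --pt "0.03 0 0 0" --pt "0.055 0 0 0" --pt "0.068 0 0 0" --pt "0.072 0 0 0" --pt "0.072 0 0 0"

```text
t: 15.25
ee_pos: [0.584, 0.2093, 0.0232]
tool_rot: [-0.142, 1.564, -0.114]
contact_force: [0.0, -0.1, -0.8]
opening: 0.154
```

Run:
```python
from h import *
need(.582,.207,.0206,1.5)
```

```text
t 15.25 ee [584.  209.3  23.2] yaw 1.64 F [ 0.  -0.1 -0.8] op 0.154 tilt -1.0 need [ 0.0102 -0.0089 -0.0083] turn 0.003
```

move_arm --pt "0.005 0 0 0" --pt "0.009 0 0 0" --pt "0.009 0 0 0" --pt "0.009 0 0 0"

```text
t: 15.65
ee_pos: [0.5841, 0.2093, 0.021]
tool_rot: [-0.133, 1.564, -0.105]
contact_force: [0.2, 0.6, -1.0]
opening: 0.152
```

move_arm --pt "0.002 0 0 0" --pt "0.003 0 0 0" --pt "0.003 0 0 0"

```text
t: 15.95
ee_pos: [0.5842, 0.2094, 0.0209]
tool_rot: [-0.129, 1.564, -0.1]
contact_force: [-2.7, -1.1, 4.9]
opening: 0.156
```

Contact with the mat (net about +6 N). Releasing.

move_arm --pt "0 0 0 0" --pt "0 0 0 0" --pt "0 0 0 0" --pt "0 0 0 0" --pt "0 0 0 0" --gripper -1

```text
t: 16.45
ee_pos: [0.5842, 0.2093, 0.0209]
tool_rot: [-0.127, 1.564, -0.098]
contact_force: [0.1, -0.5, 0.0]
opening: 0.983
```

move_arm --pt "0 0 0 0" --pt "0 0 0 0" --pt "0 0 0 0" --pt "0 0 0 0"

```text
t: 16.85
ee_pos: [0.5842, 0.2094, 0.0208]
tool_rot: [-0.127, 1.564, -0.098]
contact_force: [-0.1, 0.4, 0.3]
opening: 1.0
```

move_arm --pt "-0.08 0 0 0" --pt "-0.2 0 0 0" --pt "-0.35 0 0 0" --pt "-0.5 0 0 0" --pt "-0.6 0 0 0"

```text
t: 17.35
ee_pos: [0.5836, 0.2096, 0.1738]
tool_rot: [-0.051, 1.561, -0.022]
contact_force: [-0.2, 0.0, -0.4]
opening: 0.999
```

move_arm --pt "0 0 -0.15 0" --pt "0 0 -0.3 0" --pt "0 0 -0.45 0" --pt "0 0 -0.6 0" --pt "0 0 -0.7 0"

```text
t: 17.85
ee_pos: [0.4064, 0.2045, 0.172]
tool_rot: [-0.05, 1.561, -0.021]
contact_force: [0.6, -0.6, 0.3]
opening: 1.003
```

Run:
```python
from h import *
need(.582,.207,.2,1.5)
s=eyes.read_camera('side'); cv2.imwrite('pics/s14.png',s["color"][:,:,::-1])
c=eyes.read_camera('top'); cv2.imwrite('pics/t14.png',c["color"][:,:,::-1])
```

```text
t 17.85 ee [406.4 204.5 172. ] yaw 1.68 F [ 0.6 -0.6  0.3] op 1.003 tilt -1.0 need [-0.105  -0.0105  0.7034] turn 0.004
```

View pics/s14.png

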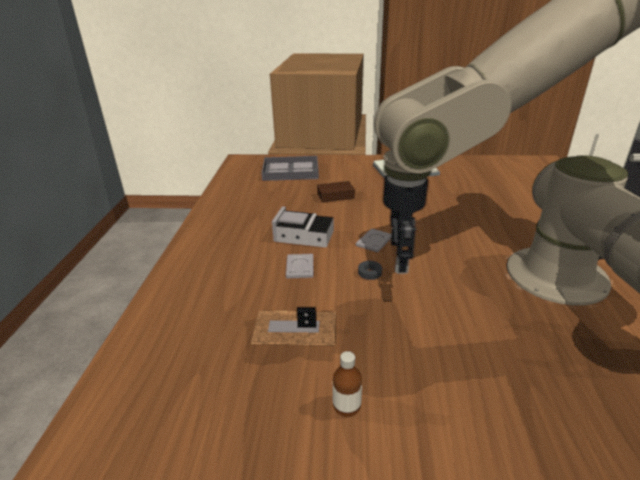

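View pics/t14.png

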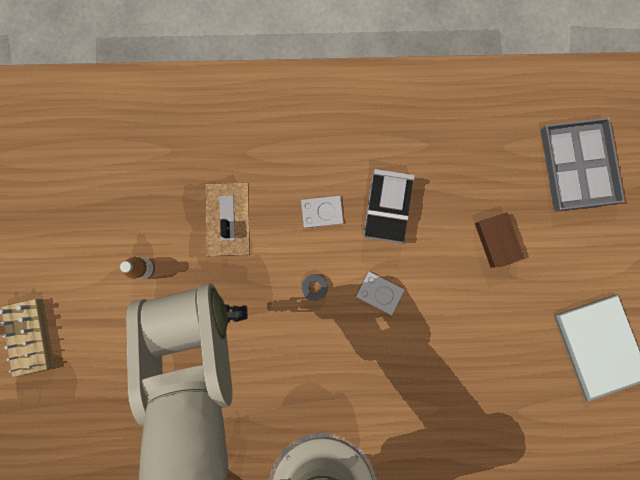

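Final views: lifter flat on the mat (top pixel (227,218)), plate against the bar at (393,191), bottle (135,267), ring (315,287) and case (500,240) unmoved. The robot touches nothing, so I'm handing in.

```bash
python3 -c "
from h import *
print(job.finish_job())"
```

```text
the job is handed in; nothing more can be done
None
```

The job is done and handed in at about 18 s of the 58 s allowed. I picked up the lifter by its grip, slid the blade under the overhang and tipped the plate over the riser. It fell onto the ledge with its plain side up, so the recesses are down. I then pushed it to the stop bar with the blade and laid the lifter back on its mat.

**Plate:** The last top view shows no gap at the bar and the plate square to it. The push ended firm at about 9 N, with the plate no longer moving.

**Lifter and bystanders:** The lifter lies flat on the mat. The bottle, ring gauge and wooden case are at the same pixels as at the start. The gripper is open and clear of everything.

**Disagreements:** After tipping, the plate's near edge measured about 5 mm ahead of the riser, not a few mm behind it as the task describes. My riser position was probably about 2 mm off, since the bar front measured 87–88 mm where it should be 90. Neither changed the result, because I pushed until I felt contact with the bar. I judged flushness by eye and contact force, without measuring the plate's final position.

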